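Open an air-clamped drill jig and lay its drill plate on the mat

ROBOT

A 7-joint arm with a two-finger parallel gripper is mounted at the origin on a cart in front of the work surface, level with it; the furniture and walls round the work are solid. World frame = base frame: x ahead of the robot, y to its left, z up, the work surface at z = 0. Lengths are in m, angles in rad, forces in N, time in s.
With the tool pointing down it reaches from about 0.425 to 0.925 m from the base axis. Payload 6.8 kg.
Tool frame: the origin (TCP) lies where the fingers leave the gripper's body, on its centre line; the fingertips stand 73 mm ahead of it and the grasp point (between the pads) lies 54 mm ahead of it; z points along the fingers, y is the line along which they close (so a half turn about z gives the same grasp; the last joint's range is limited). The gripper opens to 85 mm and grips with 20 to 120 N. Pads are 22 mm wide; open, the fingers measure 114 mm over their backs; the gripper's body (76 mm by 85 mm) begins 54 mm behind the grasp point. The pads swing forward as they close: fully open they stand 13 mm farther back than shut.
Start: joints at [1.017, 0.477, 0.022, 1.555, -0.011, 1.109, -0.083], TCP at [0.291, -0.609, 0.304] pointing down, gripper open.
Joint ranges: [-2.96, 2.96], [-0.34, 2.1], [-1.41, 1.46], [0.24, 2.44], [-1.37, 4.51], [0.17, 1.92], [-2.96, 2.96]. Speed limits (rad/s): [2.39, 2.39, 3.14, 3.14, 3.14, 3.14, 3.14].

INTERFACE

Orientations are given as a rotation vector (axis times angle).
In Python, from bench import r, grab_frame, camera_info gives the robot as it stands.
- The arm moves only by the shell command python3 -m pendant 'ROWS' [OPENING] [FORCE]. ROWS is one flat JSON list of numbers that holds 1 to 5 rows one after another, with no inner brackets; each row has 6 numbers: dx, dy, dz in a scale on which 1.0 is 100 cm, then a rotation vector rx, ry, rz in parts of the range, where 1.0 means pi rad; each row is the pose to reach, as a shift and turn from the pose commanded when the command began, along the tool's axes at that moment; what a row does not reach only later rows make up. A row lasts 1/10 s, in which the tool goes at most 0.05 m and 0.15 rad, less where a joint would pass 70% of its speed; a pose out of reach is approached as far as the arm can. OPENING is the finger opening in m, set as the command begins (- or left out keeps the last). The fingers move at their own pace and stop on an object; FORCE is the grip in N (left out, the last holds). Time passes only in rows, so rows that do not move let the fingers close. It prints the time, the measured TCP pose, the force, the opening and the grip force at its end. No shift or turn number may pass 1 either way. Input that does not fit is refused with a message, and nothing moves.
- r.get_obs(): the state, without advancing time (a new reading comes with each control period).
- grab_frame(name): name is "side" or "top" or "wrist"; returns (picture, depth): 384x512x3 uint8, blue, green, red; 384x512 float32, m along the optical axis (not along the pixel's ray), 0 where there is no reading.
- camera_info(name): a dict with "camera_matrix" (3x3 intrinsics, pixels), "R" (3x3) and "t" (3): a world point X has camera coordinates R X + t. Camera axes: x right, y down, z forward; pixel columns grow to the right and rows downward; lengths in m; the calibration is good to about 2 mm. A picture is of the moment at which its call begins: read the wrist's pose just before it. camera_info takes no time and is no camera call; for the wrist camera it gives the pose at the moment of the call.
- r.hand_in(): hands the job in; it is judged then, once.
The state is a dict: "clock": time; "joints": joint angles; "qvel": joint speeds; "tau": joint torques, N m; "tcp_pos": TCP position; "orientation": TCP orientation; "contact_force": force on the tool from outside, world axes, zero at the start; "moment": the same for the moment, N m; "grip_width": finger opening in m; "gripper_force": force on a finger pad.
Only numpy, scipy, OpenCV 4.12 (cv2) and the standard library are available. Lean on these libraries where they do the work, as an engineer would, in place of code of your own. Each camera call takes 0.05 s, during which the arm holds its last target. There are 200 camera calls.

TASK

Open the drill jig: turn the selector on its sloping panel click by click to the green mark, the third of four, so that both clamp arms swing off the drill plate, and do not run on to the blue air-blast mark. Then lift the drill plate by its handle straight up off the two dowels, keeping it level so that it does not bind, and set it down gently, right way up and wholly on the cork mat. Leave the selector on green, the part in its nest and the things around undisturbed.

Things in the scene. Friction and masses are not known exactly. Their poses are not given: they have to be found in the camera images.
- fixture: drill jig, fixed to the table: dark steel base 190 (x) x 370 (y) x 20 mm; origin at the centre of its underside, z up. The jig is on its -y side (see seat). The grey selector box, with its sloping panel facing +y, is on its +y side: 112 mm wide (x), from y = +35 mm, where it is 123 mm high, to y = +173 mm, where it is 52 mm high; the slope begins at y = +72 mm
- seat (a point): point on the jig midway between its two dowels, at the plate's seat, 50 mm above the table, axes as fixture. Dowels: upright, 12 mm thick, 65 mm to either side along y, rising 34 mm above this point. Swing clamps at (x, y) = (-78, -50) and (78, 50) mm: arms 46 mm long, 16 to 34 mm above this point; closed they reach in along x, 2 mm over the plate; open they lie along y
- dial (a joint): selector dial, rad, growing clockwise as seen facing the panel; four detents 30 degrees apart: 0 red (clamped), 0.524 yellow (clamped), 1.047 green (released), 1.571 blue (air blast, end stop). It starts on red or yellow. A click takes about 0.25 N m; let go, it settles into the nearest detent. Both clamp arms swing 40 degrees a click with it
- dial_grip (a point): on the dial's axis, 28 mm off the panel, a good height to grip. z: the axis, out of the panel, leaning 35 degrees from vertical to the fixture's +y side; x: along the dial's black bar, to its white pointer, turning with the dial. Bar 14 mm wide (y), 48 mm long, its top 35 mm off the panel; the skirt below is 46 mm across and reaches 7 mm off the panel
- plate: aluminium drill plate 110 (x) x 170 (y) x 14 mm, about 0.55 kg, with four steel bushings and two 13.2 mm holes at y = -65 and +65 mm that fit over the dowels; origin at the centre of its underside, z up; it starts seated on the jig at point seat, axes as the fixture's
- handle (a point): centre of the plate's black bar handle, 49 mm above the plate's underside, over its middle; axes as the plate's. The bar is 14 mm thick (x), 80 mm long (y) and 18 mm high, on two dark posts 60 mm apart; 26 mm are free beneath it
- plate_c1 (a point): corner of the plate's underside at x = -55, y = -85 mm
- plate_c2 (a point): corner of the plate's underside at x = -55, y = +85 mm
- plate_c3 (a point): corner of the plate's underside at x = +55, y = -85 mm
- plate_c4 (a point): corner of the plate's underside at x = +55, y = +85 mm
- workpiece: the drilled part, brass block 118 (x) x 76 (y) x 28 mm lying in the channel under the plate, its ends showing; origin at the centre of its underside
- mat: cork mat fixed to the table, 180 (x) x 240 (y) x 5 mm; origin at the centre of its underside
- oil_can: copper-coloured oil can, 70 mm across, 120 mm high; origin at the centre of its underside
- wrench: adjustable wrench, 186 mm long, lying; origin at the centre of its underside
- tape_measure: yellow tape measure, 54 x 78 x 29 mm; origin at the centre of its underside

How it is judged:
On the way, in this order (a step that is already met when the one before it is completed fails the run):
1. the selector stands on green with the plate still seated on its dowels (value of joint dial between 0.93 and 1.17 rad and distance between plate and seat below 0.006 m), for 0.2 s.
2. the plate is lifted straight up, clear of both dowels and level (z of plate in the frame of seat above 0.036 m and horizontal distance between plate and seat below 0.03 m and angle between plate's own z axis and vertical below 0.12 rad), for 0.05 s.
3. the plate is brought down onto the mat in the grip, not dropped: still held within 6 mm of lying on it (z of plate in the frame of mat below 0.011 m and horizontal distance between plate and mat below 0.075 m and contact force between the fingers and plate above 0.5 N).
At the end, for the whole second after the job is handed in: The selector is on green (within 0.12 rad); the plate lies flat, right way up and at rest on the mat (underside within 4 mm of the mat's top, tilt under 0.05 rad), all four corners over the mat (4 mm tolerance); the drilled part is within 8 mm of where it lay (value of joint dial between 0.93 and 1.17 rad and z of plate in the frame of mat between 0.002 and 0.009 m and angle between plate's own z axis and vertical below 0.05 rad and linear speed of plate below 0.02 m/s and angular speed of plate below 0.1 rad/s and x of plate_c1 in the frame of mat between -0.094 and 0.094 m and y of plate_c1 in the frame of mat between -0.124 and 0.124 m and x of plate_c2 in the frame of mat between -0.094 and 0.094 m and y of plate_c2 in the frame of mat between -0.124 and 0.124 m and x of plate_c3 in the frame of mat between -0.094 and 0.094 m and y of plate_c3 in the frame of mat between -0.124 and 0.124 m and x of plate_c4 in the frame of mat between -0.094 and 0.094 m and y of plate_c4 in the frame of mat between -0.124 and 0.124 m and distance of workpiece from where it was at the start of the episode below 0.008 m); the robot touches nothing.
It fails at once if the selector is run on towards the blue air-blast mark (value of joint dial above 1.35 rad).
It fails at once if the plate is tipped more than 0.2 rad from level (angle between plate's own z axis and vertical above 0.2 rad).
It fails at once if the plate is forced against the jig, or dropped or pressed on the mat, with more than 60 N (contact force between plate and fixture above 60 N or contact force between plate and mat above 60 N).
It fails at once if the drilled part is moved more than 12 mm (distance of workpiece from where it was at the start of the episode above 0.012 m).
It fails at once if one of the things around (oil can, wrench, tape measure) is moved more than 30 mm (distance of any of oil_can, wrench, tape_measure from where it was at the start of the episode above 0.03 m).
It also fails if it takes over 64 s, if anything falls off the work surface, if the arm or the gripper's body presses on something with over 40 N, if the wrist force passes 120 N, or if a joint passes its speed limit or range.

## Working session

There is one attempt and no reset: what is moved stays moved. The work goes in short steps, Python scripts to look and compute and a shell command to move; the robot and the scene stay as the last step left them, time stands still between calls to the robot, and variables do not carry over. Pictures are saved under pics/ and viewed, at most 10 in all, crops included, and the job is handed in when it is done.

```bash
ls; mkdir -p pics; python3 - <<'E'
from bench import r, grab_frame, camera_info
import cv2,numpy as np
o=r.get_obs(); print(o)
for n in("top","side"):
    p,d=grab_frame(n); cv2.imwrite(f"pics/{n}0.png",p); np.savez(f"{n}0.npz",p=p,d=d)
    c=camera_info(n); print(n,c["camera_matrix"],c["R"],c["t"])
E
```

```text
pics
{'clock': 0.0, 'joints': array([ 1.01689012,  0.47780294,  0.02233123,  1.55646557, -0.01150101,
        1.10931518, -0.08309555]), 'qvel': array([ 0.00140536,  0.00033002,  0.00114106, -0.00096144,  0.0001763 ,
        0.00089525, -0.00183016]), 'tau': array([-1.16843054e-03, -5.96455336e+01,  1.60766646e+00, -2.81191581e+01,
        1.24868233e-02,  9.49292618e-03, -2.50317373e-05]), 'tcp_pos': array([ 0.29084632, -0.60860316,  0.30291757]), 'orientation': array([-3.06211905e+00, -6.94142695e-01,  8.50439008e-04]), 'contact_force': array([ 0.28723077,  0.06889182, -0.11325694]), 'moment': array([-0.04644118, -0.00278081, -0.04856789]), 'gripper_force': 0.0, 'grip_width': 0.08538084614202099}
top [[414.94444822   0.         253.9422367 ]
 [  0.         414.94444822 190.01775625]
 [  0.           0.           1.        ]] [[ 0.01722103 -0.99978443 -0.01159835]
 [-0.99583501 -0.01611196 -0.08973868]
 [ 0.08953246  0.01309543 -0.99589781]] [0.03794459 0.6125936  1.39062721]
side [[397.1191271    0.         252.95923041]
 [  0.         397.1191271  190.48199812]
 [  0.           0.           1.        ]] [[-0.95328835 -0.30199963 -0.00612752]
 [-0.18469133  0.5988064  -0.77930739]
 [ 0.23901974 -0.74177296 -0.62661188]] [0.6121219  0.13764705 1.19968632]
```

View pics/top0.png

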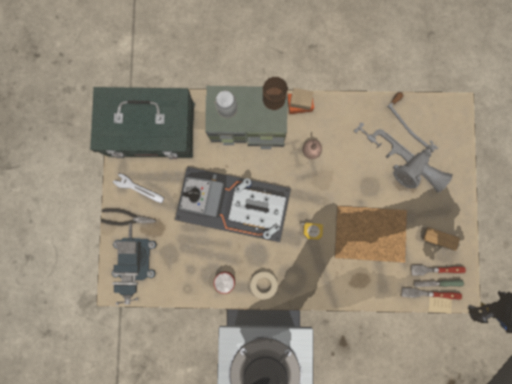

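View pics/side0.png

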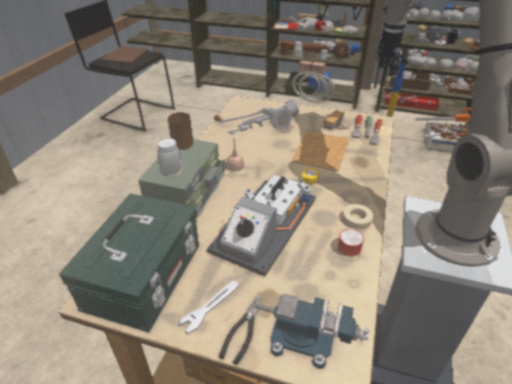

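Top view: the jig is at about (232,203), with the selector box at its left (198,195) and the plate at (257,207). The mat is at (370,233), the tape at (312,230), the oil can at (312,148) and the wrench at (138,188). Next I measure them.

```bash
cat > h.py <<'E'
from bench import r, grab_frame, camera_info
import cv2,numpy as np
from scipy.spatial.transform import Rotation as Ro
def ray(c,uv,z):
    uv=np.atleast_2d(uv).astype(float); K,R,t=c["camera_matrix"],c["R"],np.array(c["t"])
    d=np.c_[uv,np.ones(len(uv))]@np.linalg.inv(K).T@R; C=-R.T@t
    return C+d*((z-C[2])/d[:,2])[:,None]
def cloud(c,d):
    v,u=np.indices(d.shape); K,R,t=c["camera_matrix"],c["R"],np.array(c["t"])
    p=np.c_[u.ravel(),v.ravel(),np.ones(d.size)]@np.linalg.inv(K).T*d.ravel()[:,None]
    return ((p-t)@R).reshape(*d.shape,3)
def rect(c,m,z):
    "largest blob of mask -> world rect (centre, size, angle of long side, deg), cast on z"
    cs,_=cv2.findContours(m.astype(np.uint8),0,2); k=max(cs,key=cv2.contourArea)
    w=ray(c,k.reshape(-1,2),z)[:,:2]
    (ctr,s,a)=cv2.minAreaRect((w*1000).astype(np.float32)); a=a if s[0]>s[1] else a+90
    return np.round(ctr,1),np.round(sorted(s),1),round(a,2)
E
python3 - <<'E'
from h import *
f=np.load("top0.npz"); p,d=f["p"],f["d"]; c=camera_info("top"); W=cloud(c,d)
z=W[...,2]; hsv=cv2.cvtColor(p,cv2.COLOR_BGR2HSV); H,S,V=[hsv[...,i].astype(int) for i in range(3)]
box=np.zeros(z.shape,bool)
def roi(u0,u1,v0,v1): b=box.copy(); b[v0:v1,u0:u1]=1; return b
J=roi(165,300,155,250)
print("table z",np.median(z[280:300,150:200]),"plate z",np.median(z[195:200,240:250]))
print("fixture",rect(c,J&(V<120)&(S<90)|J&(z>.015),.02))
print("plate",rect(c,roi(222,300,180,240)&(V>170)&(S<60),.064))
m=roi(330,410,200,268)&(S>110)&(H<20); print("mat",rect(c,m,.005), np.median(z[m]))
for n,R in dict(tape=(300,325,215,242),oil=(298,326,130,162),wr=(110,168,170,206)).items():
    m=roi(*R)&(z>.008); q=W[m]; print(n,q.min(0).round(3),q.max(0).round(3))
big=cv2.resize(p[160:250,165:300],None,fx=5,fy=5,interpolation=cv2.INTER_CUBIC); cv2.imwrite("pics/crop0.png",big)
E
```

```text
table z 0.0007543951533541368 plate z 0.06472979585970737
fixture (array([571.3, 120.9]), array([207.3, 370.9]), 79.06)
plate (array([554.2,  35.7]), array([126.1, 169.8]), 75.09)
mat (array([ 461.1, -354. ]), array([152.4, 231.1]), 87.48) 0.005065729915749541
tape [ 0.449 -0.191  0.008] [0.531 0.03  1.44 ]
oil [ 0.485 -0.182  0.008] [0.791 0.03  1.44 ]
wr [0.485 0.03  0.008] [0.676 0.552 1.44 ]
```

View pics/crop0.png

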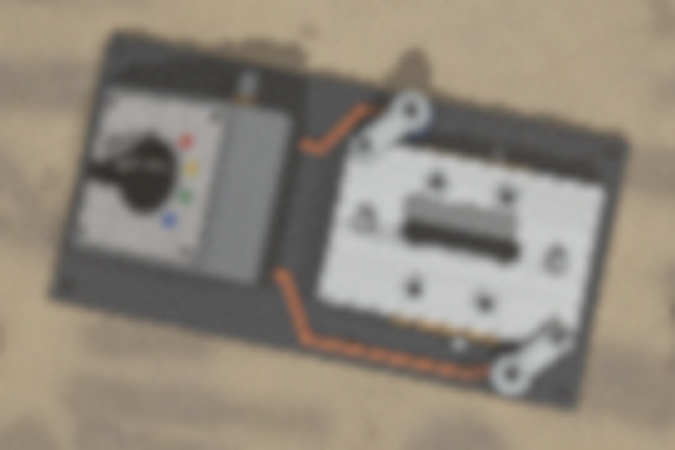

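```bash
cat >> h.py <<'E'
def go(pos,R=None):
    "shift and turn, in tool axes, from the measured pose to the target TCP pose"
    o=r.get_obs(); T=Ro.from_rotvec(o["orientation"]); s=T.inv().apply(np.array(pos)-o["tcp_pos"])
    w=np.zeros(3) if R is None else (T.inv()*R).as_rotvec()
    print("go",s.round(4),w.round(4),"steps",round(np.linalg.norm(s)/.05,1),round(np.linalg.norm(w)/.15,1))
E
python3 - <<'E'
from h import *
o=r.get_obs(); T=Ro.from_rotvec(o["orientation"]); print(T.as_matrix().round(3))
c=camera_info("wrist"); C=-c["R"].T@np.array(c["t"]); print("cam in tool",T.inv().apply(C-o["tcp_pos"]).round(3)); print((T.inv().as_matrix()@c["R"].T).round(3),c["camera_matrix"])
go([.54,.08,.40], Ro.from_matrix([[0,1,0],[1,0,0],[0,0,-1]])*Ro.identity()); go([.54,.08,.40])
f=np.load("top0.npz"); d=f["d"]; W=cloud(camera_info("top"),d); z=W[...,2]
for n,(a,b,e,g) in dict(tape=(300,322,221,240),oil=(300,324,134,160),wr=(112,166,172,206)).items():
    q=W[e:g,a:b][(z[e:g,a:b]>.01)&(z[e:g,a:b]<.2)]; print(n,np.percentile(q,[2,50,98],axis=0).round(3).tolist())
E
```

```text
[[ 0.902  0.431 -0.001]
 [ 0.431 -0.902  0.001]
 [-0.    -0.002 -1.   ]]
cam in tool [ 0.065 -0.001 -0.069]
[[ 0.001 -0.966 -0.259]
 [ 1.     0.001  0.   ]
 [ 0.    -0.259  0.966]] [[339.93062152   0.         256.92265818]
 [  0.         339.93062152 197.32234172]
 [  0.           0.           1.        ]]
go [ 0.5217 -0.5141 -0.0962] [-1.500e-03 -8.000e-04 -1.125e+00] steps 14.8 7.5
go [ 0.5217 -0.5141 -0.0962] [0. 0. 0.] steps 14.8 0.0
tape [[0.449, -0.181, 0.016], [0.476, -0.151, 0.028], [0.5, -0.121, 0.035]]
oil [[0.728, -0.177, 0.013], [0.754, -0.146, 0.036], [0.787, -0.119, 0.09]]
wr [[0.57, 0.369, 0.01], [0.617, 0.47, 0.012], [0.654, 0.535, 0.018]]
```

The rows are not in the units I measure in: turns go in shares of pi rad. I convert before sending: -0.5 rad / 3.1416 = -0.1592.

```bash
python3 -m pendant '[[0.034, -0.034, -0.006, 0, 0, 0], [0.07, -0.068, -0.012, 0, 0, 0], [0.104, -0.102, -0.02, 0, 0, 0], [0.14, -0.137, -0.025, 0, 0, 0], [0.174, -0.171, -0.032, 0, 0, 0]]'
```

```text
refused: ROWS must be one flat list, 6 numbers to a row, no inner brackets. Nothing was moved.
```

The error is about the shape of the input: one flat list, 6 numbers to a row, no inner brackets. Fixing that and sending the same move.

```bash
python3 -m pendant '[0.034, -0.034, -0.006, 0, 0, 0, 0.07, -0.068, -0.012, 0, 0, 0, 0.104, -0.102, -0.02, 0, 0, 0, 0.14, -0.137, -0.025, 0, 0, 0, 0.174, -0.171, -0.032, 0, 0, 0]'
python3 -m pendant '[0.034, -0.034, -0.006, 0, 0, 0, 0.07, -0.068, -0.012, 0, 0, 0, 0.104, -0.102, -0.02, 0, 0, 0, 0.14, -0.137, -0.025, 0, 0, 0, 0.174, -0.171, -0.032, 0, 0, 0]'
python3 -m pendant '[0.034, -0.034, -0.006, 0, 0, -0.0318, 0.07, -0.068, -0.012, 0, 0, -0.0637, 0.104, -0.102, -0.02, 0, 0, -0.0955, 0.14, -0.137, -0.025, 0, 0, -0.1273, 0.174, -0.171, -0.032, 0, 0, -0.1592]'
python3 -m pendant '[0, 0, 0, 0, 0, -0.0446, 0, 0, 0, 0, 0, -0.0891, 0, 0, 0, 0, 0, -0.1337, 0, 0, 0, 0, 0, -0.1337, 0, 0, 0, 0, 0, -0.1337]'
python3 - <<'E'
from h import *
c=camera_info("wrist"); print(r.get_obs()["tcp_pos"],r.get_obs()["joints"])
p,d=grab_frame("wrist"); cv2.imwrite("pics/w1.png",p); np.savez("w1.npz",p=p,d=d,K=c["camera_matrix"],R=c["R"],t=c["t"])
E
```

```text
clock: 0.6
tcp_pos: [0.3745, -0.3775, 0.3357]
orientation: [-3.063, -0.695, 0.001]
contact_force: [1.4, 0.6, -0.0]
grip_width: 0.0852
gripper_force: 0.0
clock: 1.1
tcp_pos: [0.4576, -0.1483, 0.3679]
orientation: [-3.064, -0.694, 0.001]
contact_force: [1.0, -1.0, 0.0]
grip_width: 0.0853
gripper_force: 0.0
clock: 1.6
tcp_pos: [0.541, 0.0807, 0.3998]
orientation: [2.794, 1.436, -0.001]
contact_force: [-0.3, -0.6, 0.8]
grip_width: 0.0855
gripper_force: 0.0
clock: 2.1
tcp_pos: [0.5407, 0.0787, 0.3996]
orientation: [-2.441, -1.977, 0.001]
contact_force: [0.9, -0.3, -1.3]
grip_width: 0.0852
gripper_force: 0.0
[0.54072641 0.07870966 0.39961597] [ 0.19033223  0.2296931  -0.53250085  1.71305412  0.12269742  1.23270185
 -0.58051818]
```

View pics/w1.png

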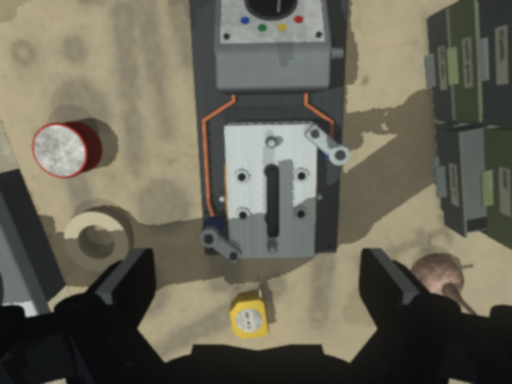

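The wrist view shows the plate at (225–318, 122–258), the handle at (272,200), the dowels at (270,141) and (272,246), and clamps at about 40°. The dial is cut off at the top edge, so I shift the tool +x to see it whole.

```bash
python3 -m pendant '[0.04, 0, 0, 0, 0, 0, 0.08, 0, 0, 0, 0, 0, 0.12, 0, 0, 0, 0, 0, 0.12, 0, 0, 0, 0, 0, 0.12, 0, 0, 0, 0, 0]'
python3 - <<'E'
from h import *
c=camera_info("wrist")
p,d=grab_frame("wrist"); np.savez("w2.npz",p=p,d=d,K=c["camera_matrix"],R=c["R"],t=c["t"])
cv2.imwrite("pics/w2.png",cv2.resize(p[0:300,150:400],None,fx=2,fy=2,interpolation=cv2.INTER_CUBIC))
f=np.load("w1.npz"); p1,d1=f["p"],f["d"]; c1=dict(camera_matrix=f["K"],R=f["R"],t=f["t"])
for n,cc,pp,dd in(("w1",c1,p1,d1),("w2",c,p,d)):
    z=cloud(cc,dd)[...,2]
    m=(z>.059)&(z<.069); m[:, :200]=0; m[:,345:]=0
    m=cv2.morphologyEx(m.astype(np.uint8),2,np.ones((9,9))); m[:100 if n=="w1" else 175]=0
    print(n,"plate",rect(cc,m,.064))
    h=(z>.095)&(z<.115)&(np.indices(z.shape)[0]>(130 if n=="w1" else 190)); h[:,:250]=0;h[:,300:]=0; print("handle",rect(cc,h,.108))
E
```

```text
clock: 2.65
tcp_pos: [0.5651, 0.1972, 0.3996]
orientation: [-2.437, -1.983, 0.001]
contact_force: [0.2, -1.3, 0.6]
grip_width: 0.0855
gripper_force: 0.0
w1 plate (array([548.2,  37.1]), array([109.4, 169.4]), 79.12)
handle (array([548.2,  38.8]), array([13.5, 80.4]), 79.01)
w2 plate (array([548.4,  37.8]), array([109.4, 170.3]), 79.11)
handle (array([548.5,  41.4]), array([12.9, 84.6]), 79.16)
```

View pics/w2.png

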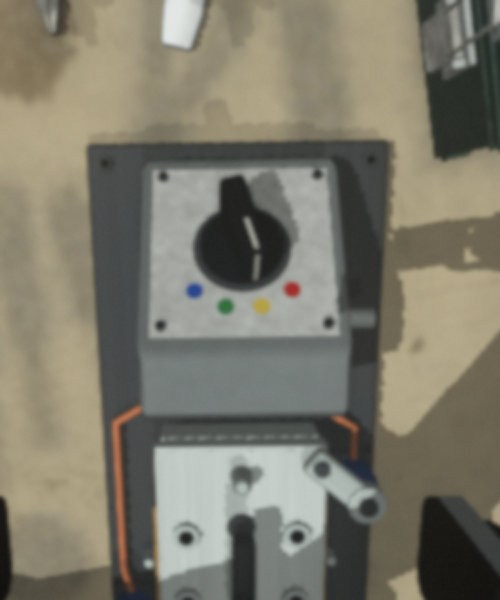

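The dial's pointer is at yellow: crop pixels, pointer (256,268), yellow mark (262,306), green mark (226,306). The clamps at about 40° agree. Next I fit the panel plane and find the dial axis.

```bash
python3 - <<'E'
from h import *
f=np.load("w2.npz"); p,d=f["p"],f["d"]; c=dict(camera_matrix=f["K"],R=f["R"],t=f["t"]); W=cloud(c,d)
a=np.radians(79.1-90); F=Ro.from_euler('z',a); S=np.array([.5483,.0375,.05])
Q=(W-S)@F.as_matrix()   # seat frame
# panel: crop (160..330,170..330)/2 + (150,0)
m=np.zeros(d.shape,bool); m[84:166,228:314]=1
hsv=cv2.cvtColor(p,cv2.COLOR_BGR2HSV); pan=m&(hsv[...,2]>120)&(hsv[...,1]<50)
q=Q[pan]
for _ in range(3):
    A=np.c_[q[:,:2],np.ones(len(q))]; k=np.linalg.lstsq(A,q[:,2],rcond=None)[0]; e=q[:,2]-A@k; q=q[abs(e)<.003]
n=np.array([-k[0],-k[1],1]); n/=np.linalg.norm(n); print("n seat frame",n.round(3),"tilt",np.degrees(np.arccos(n[2])),len(q),"x range",np.percentile(q[:,0],[0,50,100]),"y",np.percentile(q[:,1],[0,100]))
n0=np.array([0,np.sin(np.radians(35)),np.cos(np.radians(35))]); dpl=np.median(q@n0)
C=(-c["R"].T@c["t"]-S)@F.as_matrix()
def hit(uv,off):
    dr=np.r_[uv,1]@np.linalg.inv(c["camera_matrix"]).T@c["R"]@F.as_matrix(); return C+dr*((dpl+off-C@n0)/(dr@n0))
H,Sa,V=[hsv[...,i].astype(int) for i in range(3)]; L={}
ex=np.array([1,0,0]); eu=np.array([0,-np.cos(np.radians(35)),np.sin(np.radians(35))])
for nm,g in dict(red=(H<8)|(H>172),yel=(H>14)&(H<32),gre=(H>45)&(H<90),blu=(H>100)&(H<130)).items():
    mm=(m&g&(Sa>90)).astype(np.uint8); mm[:138]=0; nb,_,st,ce=cv2.connectedComponentsWithStats(mm); i=1+np.argmax(st[1:,4]); h=hit(ce[i],0); L[nm]=h; print(nm,ce[i].round(1),st[i,4],h.round(4))
R=np.linalg.norm(L["red"]-L["blu"])/2/np.sin(np.pi/4); u=(sum(v@eu for v in L.values())/4)-R*(np.cos(np.pi/12)+np.cos(np.pi/4))/2
x=np.mean([v[0] for v in L.values()]); ax=x*ex+u*eu+dpl*n0; print("R",R,"gap yg",np.linalg.norm(L["yel"]-L["gre"]),2*R*np.sin(np.pi/12),"axis foot (marks)",ax.round(4))
off=Q@n0-dpl; bar=m&(off>.029)&(off<.04); b=Q[bar]; cb=(b.max(0)+b.min(0))/2
pc=np.c_[b@ex,b@eu]; rr=cv2.minAreaRect((pc*1000).astype(np.float32)); print("bar n",len(b),rr,"foot x,u",ax@ex*1e3,ax@eu*1e3, "off",np.median(off[bar]))
sk=m&(off<.015)&(hsv[...,2]<70); cs=max(cv2.findContours(sk.astype(np.uint8),0,2)[0],key=cv2.contourArea).reshape(-1,2)
s=np.array([hit(v,.007) for v in cs]); (cc,rad)=cv2.minEnclosingCircle((np.c_[s@ex,s@eu]*1000).astype(np.float32)); print("skirt",cc,rad)
E
```

```text
n seat frame [0.002 0.57  0.822] tilt 34.717127905549695 3661 x range [-0.0466148   0.00486643  0.04976602] y [0.16545889 0.25020076]
red [295.6 144.2] 45 [0.0269 0.186  0.053 ]
yel [280.3 152.5] 46 [0.0103 0.178  0.0586]
gre [262.4 152.7] 29 [-0.0087  0.178   0.0586]
blu [246.7 144.8] 40 [-0.0254  0.186   0.053 ]
R 0.03700347272936888 gap yg 0.01900721513338903 0.01915440695458484 axis foot (marks) [0.0008 0.2074 0.0381]
bar n 578 ((0.23849403858184814, -147.52899169921875), (48.05256652832031, 14.332673072814941), 75.13882446289062) foot x,u 0.7704666446383661 -148.03743535310295 off 0.03318192955974909
skirt (1.0075795650482178, -144.6989288330078) 25.689023971557617
```

```bash
cat >> h.py <<'E'
F=Ro.from_euler('z',np.radians(79.1-90)); S=np.array([.5483,.0375,.05])
s35,c35=np.sin(np.radians(35)),np.cos(np.radians(35)); n0=np.array([0,s35,c35]); eu=np.array([0,-c35,s35]); ex=np.array([1.,0,0])
foot=np.array([.0005,.2074,.0381])
def dial(h,phi):
    "TCP pose gripping the dial h off the panel; phi deg of pointer from upslope toward +x (yellow 15, green -15)"
    x=-(np.cos(np.radians(phi))*eu+np.sin(np.radians(phi))*ex); z=-n0
    return S+F.apply(foot+(h+.054)*n0), F*Ro.from_matrix(np.c_[x,np.cross(z,x),z])
E
python3 -c "
from h import *
go(*dial(.12,15))"
```

```text
go [0.1489 0.0113 0.1688] [ 0.0747 -0.6073 -0.2695] steps 4.5 4.5
```

Converted, -0.6073 rad / 3.1416 = -0.1933.

```bash
python3 -m pendant '[0.03, 0.0023, 0.034, 0.0048, -0.0385, -0.0172, 0.06, 0.0045, 0.068, 0.0095, -0.0773, -0.0344, 0.09, 0.0068, 0.101, 0.0143, -0.1159, -0.0516, 0.12, 0.009, 0.135, 0.0191, -0.1547, -0.0688, 0.1489, 0.0113, 0.1688, 0.0238, -0.1933, -0.0858]' .06
python3 -m pendant '[0, 0, 0, 0, 0, 0, 0, 0, 0, 0, 0, 0, 0, 0, 0, 0, 0, 0]'
python3 -c "
from h import *
print(r.get_obs()['joints'].round(3)); go(*dial(.12,15)); go(*dial(.031,15))"
```

```text
clock: 3.2
tcp_pos: [0.6081, 0.3389, 0.2305]
orientation: [1.854, 1.99, -0.731]
contact_force: [1.9, 0.1, 0.1]
grip_width: 0.0604
gripper_force: 0.0
clock: 3.5
tcp_pos: [0.6084, 0.3378, 0.2335]
orientation: [1.861, 1.991, -0.723]
contact_force: [0.9, -0.3, 1.0]
grip_width: 0.0599
gripper_force: 0.0
[-0.47   0.824 -0.459  1.273  0.609  1.689 -0.93 ]
go [ 0.0028 -0.001   0.0018] [ 0.0026 -0.0018 -0.0043] steps 0.1 0.0
go [ 0.0026 -0.0012  0.0908] [ 0.0026 -0.0018 -0.0043] steps 1.8 0.0
```

```bash
python3 -m pendant '[0.003, -0.001, 0.03, 0, 0, 0, 0.003, -0.001, 0.06, 0, 0, 0, 0.003, -0.001, 0.08, 0, 0, 0, 0.003, -0.001, 0.09, 0, 0, 0, 0.003, -0.001, 0.09, 0, 0, 0]'
python3 - <<'E'
from h import *
go(*dial(.031,15)); c=camera_info("wrist"); p,d=grab_frame("wrist"); cv2.imwrite("pics/w3.png",p)
print(r.get_obs()['joints'].round(3))
E
```

```text
clock: 4.0
tcp_pos: [0.5971, 0.2891, 0.1582]
orientation: [1.86, 1.992, -0.724]
contact_force: [-0.2, -0.4, 0.3]
grip_width: 0.06
gripper_force: 0.0
go [0.0001 0.0002 0.0005] [ 0.002  -0.0012 -0.0038] steps 0.0 0.0
[-0.415  0.846 -0.451  1.423  0.642  1.533 -0.975]
```

View pics/w3.png

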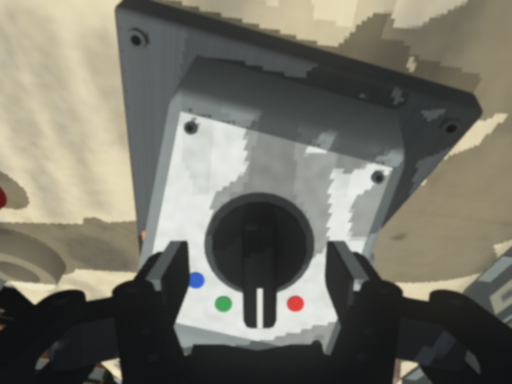

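The bar at (258,270) is centred between the fingers and aligned with them. Its white pointer covers yellow, between green (223,304) and red (295,304). I close the gripper on it.

Converted, 0.3 rad / 3.1416 = 0.0955.

```bash
python3 -m pendant '[0, 0, 0, 0, 0, 0, 0, 0, 0, 0, 0, 0, 0, 0, 0, 0, 0, 0, 0, 0, 0, 0, 0, 0, 0, 0, 0, 0, 0, 0]' 0 50
python3 -m pendant '[0, 0, 0, 0, 0, 0.0191, 0, 0, 0, 0, 0, 0.0382, 0, 0, 0, 0, 0, 0.0573, 0, 0, 0, 0, 0, 0.0764, 0, 0, 0, 0, 0, 0.0955]'
python3 -c "
from h import *
go(*dial(.031,-15)); o=r.get_obs(); print(o['moment'],o['contact_force'])"
```

```text
clock: 4.55
tcp_pos: [0.5972, 0.2927, 0.1567]
orientation: [1.856, 1.996, -0.72]
contact_force: [4.9, 2.3, 1.3]
grip_width: 0.0128
gripper_force: 53.2
clock: 5.05
tcp_pos: [0.5984, 0.2926, 0.1567]
orientation: [2.094, 1.66, -0.627]
contact_force: [9.3, 2.7, -0.9]
grip_width: 0.0128
gripper_force: 53.0
go [-0.0037 -0.0003  0.0013] [ 0.0057 -0.006   0.22  ] steps 0.1 1.5
[ 1.012359   -1.60743888  0.9613092 ] [ 9.27854585  2.67847395 -0.90275184]
```

Converted, 0.23 rad / 3.1416 = 0.0732.

```bash
python3 -m pendant '[0, 0, 0, 0, 0, 0.0191, 0, 0, 0, 0, 0, 0.0382, 0, 0, 0, 0, 0, 0.0573, 0, 0, 0, 0, 0, 0.0732, 0, 0, 0, 0, 0, 0.0732]'
python3 - <<'E'
from h import *
go(*dial(.031,-15)); o=r.get_obs(); print(o['moment'],o['contact_force'])
c=camera_info("top"); p,d=grab_frame("top"); np.savez("t1.npz",p=p,d=d); p2,_=grab_frame("wrist")
a=cv2.resize(p[160:250,165:300],(600,400),interpolation=cv2.INTER_CUBIC); b=cv2.resize(p2[200:],(600,216)); cv2.imwrite("pics/t1.png",np.vstack([a,b])[:600])
E
```

```text
clock: 5.55
tcp_pos: [0.5992, 0.2923, 0.1568]
orientation: [2.241, 1.391, -0.55]
contact_force: [12.1, 1.9, -1.3]
grip_width: 0.0128
gripper_force: 52.9
go [-0.0038 -0.0003  0.0013] [ 0.0064 -0.0073 -0.0099] steps 0.1 0.1
[ 1.06468957 -2.00080397  1.28583121] [12.11381999  1.90558565 -1.31184734]
```

View pics/t1.png

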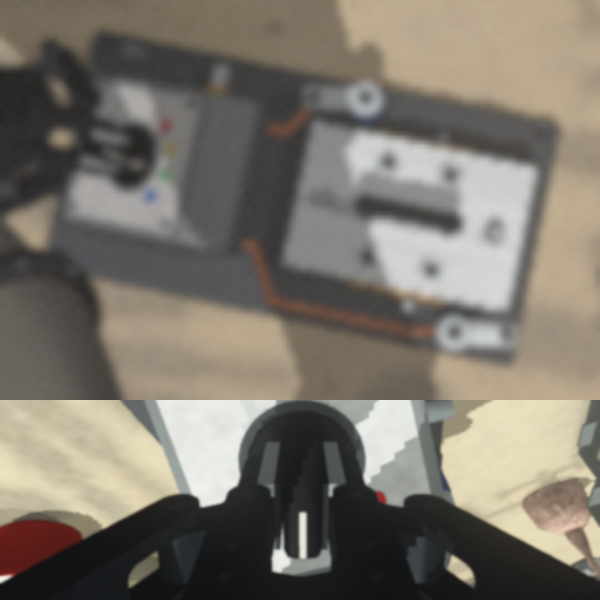

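Both clamp arms now lie nearly along y, off the plate (crop pixels (340,98) and (480,333)), so the dial is at green. I release and back off along the axis.

```bash
python3 -m pendant '[0, 0, 0, 0, 0, 0, 0, 0, 0, 0, 0, 0, 0, 0, 0, 0, 0, 0, 0, 0, 0, 0, 0, 0]' .06
python3 -m pendant '[0, 0, -0.04, 0, 0, 0, 0, 0, -0.08, 0, 0, 0, 0, 0, -0.12, 0, 0, 0, 0, 0, -0.15, 0, 0, 0, 0, 0, -0.15, 0, 0, 0]'
python3 - <<'E'
from h import *
c=camera_info("wrist"); p,d=grab_frame("wrist"); np.savez("w4.npz",p=p,d=d)
W=cloud(c,d); Q=(W-S)@F.as_matrix(); off=(Q-foot)@n0
b=(Q-foot)[(off>.029)&(off<.04)&(np.linalg.norm(Q-foot,axis=-1)<.06)]
print("bar",len(b),cv2.minAreaRect((np.c_[b@ex,b@eu]*1000).astype(np.float32)))
hx=F.as_matrix()   # handle grasp: tool x along +fixture y, y along +x
R=F*Ro.from_matrix(np.c_[[0,1,0],[1,0,0],[0,0,-1]])
print(r.get_obs()["tcp_pos"])
go(S+F.apply([0,0,.049+.054+.13]),R); 
o=r.get_obs(); go(o["tcp_pos"]+[0,0,.06],R)
E
```

```text
clock: 6.05
tcp_pos: [0.5954, 0.2919, 0.1557]
orientation: [2.238, 1.395, -0.564]
contact_force: [1.2, -0.3, 1.0]
grip_width: 0.06
gripper_force: 0.0
clock: 6.55
tcp_pos: [0.6116, 0.3799, 0.2826]
orientation: [2.241, 1.399, -0.554]
contact_force: [0.3, -0.6, 0.2]
grip_width: 0.0599
gripper_force: 0.0
bar 904 ((0.30646562576293945, -0.3867988586425781), (13.65272331237793, 47.78718185424805), 15.30318546295166)
[0.6115367  0.37798427 0.28027314]
go [-0.2756  0.0769  0.1952] [ 0.0839  0.6025 -0.2571] steps 6.9 4.4
go [-0.033   0.0092 -0.0493] [ 0.0839  0.6025 -0.2571] steps 1.2 4.4
```

The bar now measures −15°, which is exactly green. Next I level the tool and go above the handle.

Converted, 0.6025 rad / 3.1416 = 0.1918.

```bash
python3 -m pendant '[-0.0066, 0.0018, -0.01, 0.0053, 0.0384, -0.0164, -0.013, 0.0037, -0.02, 0.0107, 0.0767, -0.0328, -0.02, 0.0055, -0.03, 0.0159, 0.1151, -0.049, -0.026, 0.0074, -0.04, 0.0213, 0.1534, -0.0656, -0.033, 0.0092, -0.0493, 0.0267, 0.1918, -0.0818]' .05
python3 -c "
from h import *
R=F*Ro.from_matrix(np.c_[[0,1,0],[1,0,0],[0,0,-1]])
go(S+F.apply([0,0,.049+.054+.13]),R)"
```

```text
clock: 7.1
tcp_pos: [0.6114, 0.3753, 0.3381]
orientation: [-2.421, -1.999, 0.003]
contact_force: [-0.0, -0.4, -0.7]
grip_width: 0.0501
gripper_force: 0.0
go [-0.3436  0.002   0.0553] [-0.0022  0.0005 -0.0001] steps 7.0 0.0
```

```bash
python3 -m pendant '[-0.045, 0, 0.005, 0, 0, 0, -0.09, 0.001, 0.01, 0, 0, 0, -0.135, 0.001, 0.015, 0, 0, 0, -0.18, 0.001, 0.02, 0, 0, 0, -0.225, 0.001, 0.025, 0, 0, 0]'
python3 -m pendant '[-0.045, 0, 0.01, 0, 0, 0, -0.09, 0.001, 0.02, 0, 0, 0, -0.118, 0.001, 0.03, 0, 0, 0, -0.118, 0.001, 0.03, 0, 0, 0]'
python3 - <<'E'
from h import *
c=camera_info("wrist"); p,d=grab_frame("wrist"); W=cloud(c,d); Q=(W-S)@F.as_matrix()
m=(Q[...,2]>.052)&(Q[...,2]<.063)&(abs(Q[...,0])<.03)&(abs(Q[...,1])<.05); q=Q[m]; print(len(q),cv2.minAreaRect((q[:,:2]*1000).astype(np.float32)),np.median(q[:,2]))
R=F*Ro.from_matrix(np.c_[[0,1,0],[1,0,0],[0,0,-1]])
go(S+F.apply([0,0,.049+.054]),R)
cv2.imwrite("pics/w5.png",p)
E
```

```text
clock: 7.6
tcp_pos: [0.5684, 0.1518, 0.3127]
orientation: [2.425, 1.996, -0.01]
contact_force: [0.2, 0.1, 0.8]
grip_width: 0.0502
gripper_force: 0.0
clock: 8.0
tcp_pos: [0.5458, 0.032, 0.2818]
orientation: [2.433, 1.987, -0.017]
contact_force: [0.0, -0.4, -0.3]
grip_width: 0.0499
gripper_force: 0.0
1946 ((0.26694679260253906, 0.098968505859375), (13.992241859436035, 78.3394775390625), 0.005520534235984087) 0.0568663758026123
go [0.0034 0.0019 0.1298] [-0.0052  0.006  -0.0074] steps 2.6 0.1
```

View pics/w5.png

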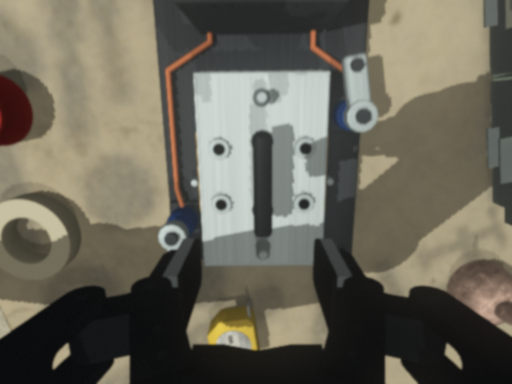

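Both clamps are clear, and the handle at (262,185) is within 0.3 mm of where I computed it. I descend and grip.

Converted, -0.007 rad / 3.1416 = -0.0022.

```bash
python3 -m pendant '[0.001, 0.001, 0.04, -0.0016, 0.0019, -0.0022, 0.0034, 0.002, 0.08, -0.0016, 0.0019, -0.0022, 0.0034, 0.002, 0.11, -0.0016, 0.0019, -0.0022, 0.0034, 0.002, 0.13, -0.0016, 0.0019, -0.0022, 0.0034, 0.002, 0.13, -0.0016, 0.0019, -0.0022]'
python3 -c "
from h import *
R=F*Ro.from_matrix(np.c_[[0,1,0],[1,0,0],[0,0,-1]])
go(S+F.apply([0,0,.049+.054]),R)"
```

```text
clock: 8.55
tcp_pos: [0.5484, 0.0422, 0.1519]
orientation: [-2.413, -2.007, 0.001]
contact_force: [0.1, 0.2, 0.2]
grip_width: 0.05
gripper_force: 0.0
go [-0.0047  0.0008 -0.0011] [-0.0027 -0.0016  0.0068] steps 0.1 0.1
```

Converted, 0.0068 rad / 3.1416 = 0.0022.

```bash
python3 -m pendant '[-0.0045, 0.001, 0, -0.0006, -0.0005, 0.0022, -0.0045, 0.001, 0, -0.0006, -0.0005, 0.0022, -0.0045, 0.001, 0, -0.0006, -0.0005, 0.0022]'
python3 -c "
from h import *
R=F*Ro.from_matrix(np.c_[[0,1,0],[1,0,0],[0,0,-1]])
go(S+F.apply([0,0,.049+.054]),R)"
python3 -m pendant '[0, 0, 0, 0, 0, 0, 0, 0, 0, 0, 0, 0, 0, 0, 0, 0, 0, 0, 0, 0, 0, 0, 0, 0, 0, 0, 0, 0, 0, 0]' 0 80
python3 -c "
from h import *
R=F*Ro.from_matrix(np.c_[[0,1,0],[1,0,0],[0,0,-1]])
go(S+F.apply([0,0,.049+.054]),R);o=r.get_obs(); print(o['contact_force'],o['moment'])"
```

```text
clock: 8.85
tcp_pos: [0.5516, 0.0369, 0.1563]
orientation: [2.42, 1.995, 0.01]
contact_force: [0.1, -0.4, -0.4]
grip_width: 0.0501
gripper_force: 0.0
go [-0.     -0.0034  0.0033] [ 0.0079 -0.0015 -0.002 ] steps 0.1 0.1
clock: 9.35
tcp_pos: [0.5502, 0.0371, 0.1556]
orientation: [2.421, 1.997, 0.005]
contact_force: [-4.5, 0.4, 7.6]
grip_width: 0.0126
gripper_force: 80.7
go [-0.     -0.002   0.0026] [ 0.0046 -0.0003 -0.0013] steps 0.1 0.0
[-4.53638663  0.38066607  7.61866975] [ 0.0524525   1.05942135 -0.00486696]
```

Converted, 0.0046 rad / 3.1416 = 0.0015.

```bash
python3 -m pendant '[0, -0.002, 0, 0.0015, 0, 0, 0, -0.002, 0, 0.0015, 0, 0, 0, -0.002, -0.004, 0.0015, 0, 0, 0, -0.002, -0.008, 0.0015, 0, 0, 0, -0.002, -0.012, 0.0015, 0, 0]'
python3 -c "
from h import *
R=F*Ro.from_matrix(np.c_[[0,1,0],[1,0,0],[0,0,-1]])
go(S+F.apply([0,0,.049+.054]),R);o=r.get_obs(); print(o['contact_force'],o['moment'])"
```

```text
clock: 9.85
tcp_pos: [0.5488, 0.0372, 0.1666]
orientation: [-2.424, -1.998, -0.002]
contact_force: [5.2, 0.0, -9.5]
grip_width: 0.0123
gripper_force: 78.4
go [ 0.0002 -0.0006  0.0136] [ 0.0006 -0.0013 -0.0015] steps 0.3 0.0
[ 5.20190914  0.01645155 -9.51915958] [ 0.01365839 -1.15455877 -0.01039082]
```

```bash
python3 -m pendant '[0, 0.001, -0.008, 0, 0, 0, 0, 0.001, -0.016, 0, 0, 0, 0, 0.001, -0.024, 0, 0, 0, 0, 0.001, -0.032, 0, 0, 0, 0, 0.001, -0.04, 0, 0, 0]'
python3 -m pendant '[0, 0, -0.01, 0, 0, 0, 0, 0, -0.02, 0, 0, 0, 0, 0, -0.03, 0, 0, 0, 0, 0, -0.03, 0, 0, 0, 0, 0, -0.03, 0, 0, 0]'
python3 - <<'E'
from h import *
R=F*Ro.from_matrix(np.c_[[0,1,0],[1,0,0],[0,0,-1]])
go(S+F.apply([0,0,.049+.054]),R);o=r.get_obs(); print(o['contact_force'],o['moment'],o["joints"].round(2))
p,d=grab_frame("top"); np.savez("t2.npz",p=p,d=d)
q,_=grab_frame("side")
cv2.imwrite("pics/t2.png",np.vstack([cv2.resize(p[150:275,165:415],(750,375)),cv2.resize(q[150:260,180:370],(388,225)).copy() if 0 else cv2.copyMakeBorder(cv2.resize(q[150:260,180:370],(388,225)),0,0,0,362,0)]))
c=camera_info("top"); hsv=cv2.cvtColor(p,cv2.COLOR_BGR2HSV); m=(hsv[...,1]>100)&(hsv[...,0]<20); m[:, :325]=0;m[:,415:]=0;m[:195]=0;m[275:]=0
m=cv2.morphologyEx(m.astype(np.uint8),3,np.ones((5,5))); print("mat",rect(c,m,.005))
E
```

```text
clock: 10.35
tcp_pos: [0.5492, 0.037, 0.2076]
orientation: [-2.424, -1.999, -0.001]
contact_force: [-0.4, 0.7, -6.6]
grip_width: 0.0124
gripper_force: 79.0
clock: 10.85
tcp_pos: [0.5497, 0.037, 0.2371]
orientation: [2.424, 1.998, 0.003]
contact_force: [0.1, -0.2, -7.2]
grip_width: 0.0126
gripper_force: 79.1
go [ 0.0002 -0.0016  0.0841] [ 0.0014 -0.001  -0.0016] steps 1.7 0.0
[ 0.08580198 -0.18288183 -7.18712116] [ 0.00265841 -0.03849205 -0.01569851] [ 0.27  0.41 -0.56  1.89  0.27  0.92 -0.61]
mat (array([ 470.7, -353.9]), array([175.5, 236.2]), 87.25)
```

View pics/t2.png

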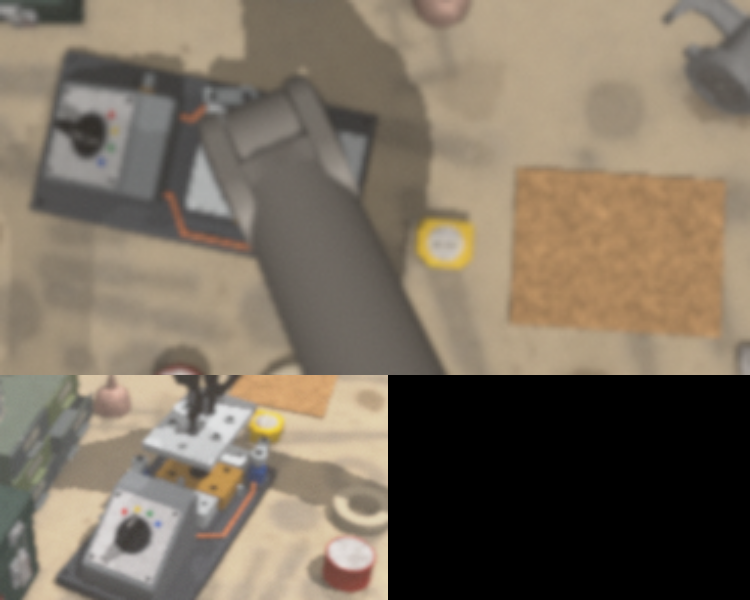

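The plate is up, level and free, and the brass part is still in its nest. The mat, now out of shadow, has its centre at (0.471, −0.354) with y axis at 87.25°.

```bash
python3 -c "
from h import *
go([.4707,-.354,.237]); go([.4707,-.354,.237],Ro.from_euler('z',np.radians(-2.75))*Ro.from_matrix(np.c_[[0,1,0],[1,0,0],[0,0,-1]]))"
```

```text
go [-0.3987 -0.0027 -0.0008] [0. 0. 0.] steps 8.0 0.0
go [-0.3987 -0.0027 -0.0008] [ 1.000e-04 -7.000e-04 -1.438e-01] steps 8.0 1.0
```

Converted, -0.144 rad / 3.1416 = -0.0458.

```bash
python3 -m pendant '[-0.01, 0, 0, 0, 0, 0, -0.03, 0, 0, 0, 0, 0, -0.06, 0, 0, 0, 0, 0, -0.09, 0, 0, 0, 0, 0, -0.12, 0, 0, 0, 0, 0]'
python3 -m pendant '[-0.03, 0, 0, 0, 0, 0, -0.06, 0, 0, 0, 0, 0, -0.09, 0, 0, 0, 0, 0, -0.12, 0, 0, 0, 0, 0, -0.15, 0, 0, 0, 0, 0]'
python3 -m pendant '[-0.03, 0, 0, 0, 0, -0.0095, -0.06, -0.001, 0, 0, 0, -0.0191, -0.09, -0.002, 0, 0, 0, -0.0286, -0.115, -0.003, 0, 0, 0, -0.0382, -0.129, -0.003, 0, 0, 0, -0.0458]'
python3 -m pendant '[0, 0, 0, 0, 0, 0, 0, 0, 0, 0, 0, 0, 0, 0, 0, 0, 0, 0, 0, 0, 0, 0, 0, 0]'
python3 -c "
from h import *
go([.4707,-.354,.237],Ro.from_euler('z',np.radians(-2.75))*Ro.from_matrix(np.c_[[0,1,0],[1,0,0],[0,0,-1]])); o=r.get_obs(); print(o['contact_force'],o['moment'],o['joints'].round(2))"
```

```text
clock: 11.45
tcp_pos: [0.526, -0.0826, 0.2364]
orientation: [-2.424, -1.998, -0.001]
contact_force: [0.9, -0.4, -6.8]
grip_width: 0.0123
gripper_force: 79.0
clock: 11.95
tcp_pos: [0.4972, -0.2299, 0.2362]
orientation: [-2.424, -1.998, -0.001]
contact_force: [1.3, 0.2, -7.8]
grip_width: 0.0125
gripper_force: 79.1
clock: 12.45
tcp_pos: [0.4684, -0.3576, 0.2357]
orientation: [-2.276, -2.164, 0.001]
contact_force: [-0.2, -0.3, -6.5]
grip_width: 0.0124
gripper_force: 79.0
clock: 12.85
tcp_pos: [0.4711, -0.3529, 0.2365]
orientation: [-2.272, -2.17, -0.003]
contact_force: [-0.3, 1.2, -6.4]
grip_width: 0.0127
gripper_force: 79.1
go [-0.0011 -0.0003 -0.0005] [ 0.001  -0.0014  0.0019] steps 0.0 0.0
[-0.28621975  1.16417216 -6.4172326 ] [ 0.02496932 -0.03184412  0.00686261] [ 0.9   0.45 -0.47  1.81  0.24  0.94  0.28]
```

```bash
python3 -m pendant '[0, 0, 0.02, 0, 0, 0, 0, 0, 0.05, 0, 0, 0, 0, 0, 0.08, 0, 0, 0, 0, 0, 0.1, 0, 0, 0, 0, 0, 0.11, 0, 0, 0]'
python3 -m pendant '[0, 0, 0.003, 0, 0, 0, 0, 0, 0.006, 0, 0, 0, 0, 0, 0.006, 0, 0, 0, 0, 0, 0.009, 0, 0, 0, 0, 0, 0.009, 0, 0, 0]'
python3 -c "
from h import *
go([.4707,-.354,.1106],Ro.from_euler('z',np.radians(-2.75))*Ro.from_matrix(np.c_[[0,1,0],[1,0,0],[0,0,-1]]))"
```

```text
clock: 13.35
tcp_pos: [0.4703, -0.3527, 0.1246]
orientation: [-2.27, -2.167, -0.002]
contact_force: [0.1, -0.3, -6.5]
grip_width: 0.0127
gripper_force: 79.0
clock: 13.85
tcp_pos: [0.471, -0.3541, 0.1179]
orientation: [2.273, 2.167, 0.002]
contact_force: [-1.0, -1.1, -6.2]
grip_width: 0.0123
gripper_force: 79.1
go [ 0.0001 -0.0003  0.0073] [ 0.0016 -0.0004  0.0001] steps 0.1 0.0
```

```bash
python3 -m pendant '[0, 0, 0.0015, 0, 0, 0, 0, 0, 0.003, 0, 0, 0, 0, 0, 0.0045, 0, 0, 0, 0, 0, 0.0045, 0, 0, 0, 0, 0, 0.0045, 0, 0, 0]'
python3 -m pendant '[0, 0, 0.001, 0, 0, 0, 0, 0, 0.002, 0, 0, 0, 0, 0, 0.002, 0, 0, 0, 0, 0, 0.002, 0, 0, 0]'
```

```text
clock: 14.35
tcp_pos: [0.4709, -0.354, 0.1129]
orientation: [2.274, 2.168, 0.002]
contact_force: [0.0, 0.7, -6.5]
grip_width: 0.0125
gripper_force: 79.1
clock: 14.75
tcp_pos: [0.4708, -0.354, 0.111]
orientation: [2.274, 2.168, 0.002]
contact_force: [-0.4, -0.2, -6.0]
grip_width: 0.0125
gripper_force: 79.1
```

```bash
python3 -m pendant '[0, 0, 0.001, 0, 0, 0, 0, 0, 0.001, 0, 0, 0, 0, 0, 0.002, 0, 0, 0, 0, 0, 0.002, 0, 0, 0]'; python3 -m pendant '[0, 0, 0.001, 0, 0, 0, 0, 0, 0.001, 0, 0, 0, 0, 0, 0.001, 0, 0, 0]'
```

```text
clock: 15.15
tcp_pos: [0.471, -0.3539, 0.1106]
orientation: [2.273, 2.167, 0.001]
contact_force: [-5.6, 3.6, 11.5]
grip_width: 0.0126
gripper_force: 81.7
clock: 15.45
tcp_pos: [0.471, -0.354, 0.1106]
orientation: [2.273, 2.167, 0.0]
contact_force: [-8.1, 4.6, 20.8]
grip_width: 0.0125
gripper_force: 83.1
```

Contact is at 0.1106, as predicted. I ease off the load, release and rise.

```bash
python3 -m pendant '[0, 0, -0.001, 0, 0, 0, 0, 0, -0.002, 0, 0, 0, 0, 0, -0.002, 0, 0, 0, 0, 0, -0.002, 0, 0, 0]'
python3 -m pendant '[0, 0, 0, 0, 0, 0, 0, 0, 0, 0, 0, 0, 0, 0, 0, 0, 0, 0, 0, 0, 0, 0, 0, 0]' .05
python3 -m pendant '[0, 0, -0.02, 0, 0, 0, 0, 0, -0.05, 0, 0, 0, 0, 0, -0.09, 0, 0, 0, 0, 0, -0.13, 0, 0, 0, 0, 0, -0.17, 0, 0, 0]'
python3 - <<'E'
from h import *
c=camera_info("wrist"); p,d=grab_frame("wrist"); W=cloud(c,d); M=Ro.from_euler('z',np.radians(-2.75)); Q=(W-[.4707,-.354,0])@M.as_matrix()
m=(Q[...,2]>.014)&(Q[...,2]<.025)&(abs(Q[...,0])<.1)&(abs(Q[...,1])<.13)
m=cv2.morphologyEx(m.astype(np.uint8),2,np.ones((5,5)))
print("plate",rect(c,m,.019),"z",np.median(Q[m>0][:,2]))
m2=(cv2.cvtColor(p,cv2.COLOR_BGR2HSV)[...,1]>100)&(abs(Q[...,2])<.012)&(abs(Q[...,0])<.11)&(abs(Q[...,1])<.15)
print("mat",rect(c,m2,.005)); cv2.imwrite("pics/w6.png",p)
t,_=grab_frame("top"); cv2.imwrite("pics/t3.png",t)
E
```

```text
clock: 15.85
tcp_pos: [0.471, -0.354, 0.1106]
orientation: [2.274, 2.167, 0.002]
contact_force: [-3.1, 2.0, 6.6]
grip_width: 0.0129
gripper_force: 81.1
clock: 16.25
tcp_pos: [0.4712, -0.3541, 0.11]
orientation: [2.273, 2.167, 0.003]
contact_force: [0.8, 0.6, 0.6]
grip_width: 0.0499
gripper_force: 0.0
clock: 16.75
tcp_pos: [0.4706, -0.354, 0.2816]
orientation: [2.273, 2.168, 0.002]
contact_force: [0.6, -0.6, -0.9]
grip_width: 0.0501
gripper_force: 0.0
plate (array([ 469.8, -354.6]), array([109.3, 168.3]), 87.34) z 0.018440076855845554
mat (array([ 471.4, -355.1]), array([180.2, 238.8]), 87.34)
```

View pics/w6.png

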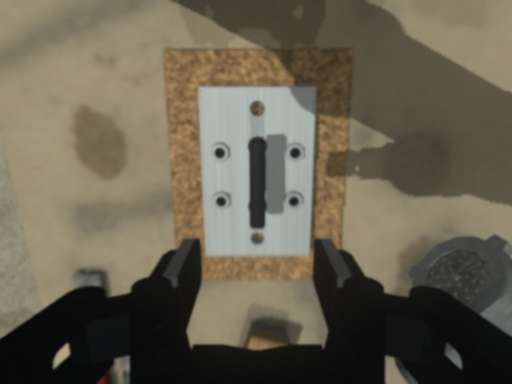

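The plate (198–316, 87–257) lies flat and centred on the mat, and the robot is clear. I hand in.

```bash
python3 -c "
from h import *
print(r.hand_in())"
```

```text
the job is handed in; nothing more can be done
None
```

The job is handed in at about 17 s of the 64 s allowed, verdict not shown: the selector measured on green, the plate lies flat and centred on the mat, and the brass part was in its nest after the lift.

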